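# Flip out the specimen viewer's kickstand and hold its frame upright

## Robot

A 7-joint arm with a two-finger parallel gripper is mounted at the origin on the work surface. World frame = base frame: x ahead of the robot, y to its left, z up, the work surface at z = 0. Lengths are in m, angles in rad, forces in N, time in s.
With the tool pointing down it reaches from about 0.35 to 0.775 m from the base axis. Payload 3.1 kg.
Tool frame: the origin (TCP) lies between the finger pads; the fingertips stand 17 mm ahead of it and the grasp point (between the pads) lies 2 mm behind it; z points along the fingers, y is the direction in which the jaws open and shut (so a half turn about z gives the same grasp; the last joint's range is limited). The gripper opens to 85 mm and grips with 20 to 120 N. Pads are 22 mm wide; open, the fingers measure 114 mm over their backs; the gripper's body (76 mm by 85 mm) begins 54 mm behind the grasp point. The pads swing forward as they close: fully open they stand 13 mm farther back than shut.
Start: joints at [-1.245, 0.311, 0.014, 1.512, -0.004, 1.319, -0.027], TCP at [0.198, 0.513, 0.248] pointing down, gripper open.
Joint ranges: [-2.7, 2.7], [-0.3, 1.91], [-1.27, 1.3], [0.12, 2.57], [-1.44, 4.58], [0.2, 2.03], [-3.05, 3.05]. Speed limits (rad/s): [2.79, 2.79, 3.14, 3.14, 3.14, 3.14, 3.14].

## Interface

Orientations are given as a unit quaternion [w, x, y, z].
In Python, from station import * gives the robot as it stands.
- The arm moves only by the tool carry_out, never from a script. Its argument "increments" is a list of rows, each a list of 3 entries, a list of its own where there are three numbers: the gripper's target within -1 to 1 (fully open at 1, half-way at 0, shut at -1), then the shift along the tool's x, y, z in cm, then the turn about the tool's z in rad. In form: [[gripper, [dx, dy, dz], roll], ...]. A call has 1 to 12 rows; each row shifts and turns the commanded pose from where the row before left it, along the tool's axes as they then stand; what a row does not reach is not made up. A row lasts 1/8 s, in which the tool goes at most 62.5 mm and 10.7 degrees, less where a joint would pass 70% of its speed; a pose out of reach is approached as far as the arm can. A call is refused whole if a number of a shift passes 6.25 or a number of a turn 0.188, either way. A call with a gripper value outside its range is refused whole. The fingers move at their own pace and stop on an object; "newtons" is the grip in N (left out, the last holds). Time passes only in rows, so rows that do not move let the fingers close. It gives the time, the measured TCP pose, the force and the opening at its end, in the units of the state.
- state(): the state, without advancing time (a new reading comes with each control period).
- grab_frame(name): name is "scene" or "top"; returns a dict with "pixels" (384x512x3 uint8, red, green, blue), "z_map" (384x512 float32, m along the optical axis (not along the pixel's ray), 0 where there is no reading), "intrinsics" (3x3 intrinsics, pixels), "cam_to_world" (4x4, takes a point from camera to world coordinates). Camera axes: x right, y up, looking along -z (the intrinsics and any distortion apply to the point x, -y, -z); pixel columns grow to the right and rows downward; lengths in m; the calibration is good to about 2 mm. A picture is of the moment at which its call begins.
- finish_job(): hands the job in, once; it reports no verdict.
The state is a dict: "t": time; "q": joint angles; "qd": joint speeds; "joint_torque": joint torques, N m; "eef_pos": TCP position; "orientation": TCP orientation; "force": force on the tool from outside, world axes, zero at the start; "moment": the same for the moment, N m; "gripper_width": opening from 0.0 (shut) to 1.0 (fully open).
Only numpy, scipy, OpenCV 4.12 (cv2) and the standard library are available. Lean on these libraries where they do the work, as an engineer would, in place of code of your own. Each camera call takes 0.05 s, during which the arm holds its last target.

## Task

Get the specimen viewer ready for its screen to be clipped on: pull its white tilting frame all the way down towards you onto its buffers, flip the kickstand on its back over centre until it is fully down, then raise the frame again and hold it upright with the gripper's fingers. Finish while still holding it upright, since it tips back if let go, and leave the other things on the bench where they stand.

Things in the scene. Friction and masses are not known exactly. Their poses are not given: they have to be found in the camera images.
- stand: fixed dark steel base of the specimen viewer, two 12 mm thick runners, 300 mm front to back, 230 mm wide, turned up to 17 degrees. Origin on the bench under the frame's hinge line; x to the back (away from the robot, roughly), y left along the hinge, z up. Pivot ears 70 mm tall; two 67 mm rubber-topped buffer posts 150 mm in front of the hinge line, 90 mm left and right of the middle.
- stand_hinge (a point): middle of the hinge line of the tilting frame, 50 mm above the bench, fixed; axes as the stand's
- frame (a joint): tilt of the frame about the hinge line, rad: 0 upright, negative leaning back, positive pulled down to the robot. Stops: -0.20 (leaning back, its start) and 1.40 (face down on the buffers, nearly level). Turns freely, like a bottom-hinged door; back-heavy: from upright it tips back by itself, past about 0.3 (kickstand folded) or 0.5 (down) it falls forward, upright only while held (about 1 N at the top bar).
- frame_bar (a point): middle of the frame's top bar, on its axis, 200 mm from the hinge line. White frame, about 0.8 kg: 18 mm round tube, top bar along the hinge direction, side tubes 90 mm left and right of the middle. Open window from the top bar to a 14 mm cross tube 60 mm from the hinge; below that a plate and two grey lamp boxes reaching 46 mm back. Axes turn with the frame: y along the bar, z hinge to bar, x out of its back.
- kickstand (a joint): swing of the kickstand, rad: 0 folded into the window, pointing to the top bar, 0.25 rad inward of parallel to the frame; grows as it swings out behind the frame. Stop at 2.69, fully down: pointing back and towards the hinge, foot 90 mm behind the frame plane. Swings freely, 120 g: with the frame lying down its weight takes it back to folded below about 1.65 (leg vertical), and over to the down stop beyond.
- kickstand_pivot (a point): pivot of the kickstand between two steel cheeks, moves with the frame: 60 mm from the hinge line towards the top bar and 30 mm behind the frame plane; pivot axis parallel to the hinge line; axes as the frame's
- kickstand_foot (a point): centre of the kickstand's black rubber foot, a roll 16 mm in diameter, 24 mm long, parallel to the hinge line, 94 mm from the pivot at the end of an aluminium leg 14 mm wide, 8 mm thick. Folded, it lies in the open window, 7 mm behind the frame plane, 49 mm below the top bar. Axes turn with the leg: y along the roll, z pivot to foot.
- bottle: amber glass reagent bottle with black cap, 66 mm across, 150 mm tall, full; origin under its centre. Beside the stand; leave it standing
- jar: clear glass jar with black lid, 72 mm across, 90 mm tall; origin under its centre. Beside the stand; leave it
- slide_box: small grey box with white lid, 87 x 52 x 32 mm; origin under its centre. Beside the stand; leave it
- dishes: two stacked clear culture dishes, 90 mm across, 30 mm high together; origin under their centre. Beside the stand; leave them
- tube_rack: white block 160 x 70 x 50 mm with blue-capped tubes, 90 mm high in all, to the robot's right; leave it
- beaker: glass beaker, 80 mm across, 100 mm tall, to the robot's left; leave it

How it is judged:
On the way, in this order (a step that is already met when the one before it is completed fails the run):
1. the frame is pulled down onto its buffers (value of joint frame above 1.3 rad), for 0.2 s.
2. the kickstand is flipped fully down while the frame lies down (value of joint kickstand above 2.55 rad and value of joint frame above 1 rad), for 0.2 s.
At the end, for the whole second after the job is handed in: the frame is within 0.08 rad (about 4.5 degrees) of upright and still, off both its stops, held there by the gripper's fingers (contact force above 0.4 N), with the kickstand fully down (joint above 2.55 rad) (value of joint frame between -0.08 and 0.08 rad and velocity of joint frame between -0.1 and 0.1 rad/s and value of joint kickstand above 2.55 rad and contact force between the fingers and frame above 0.4 N); the arm keeps its last pose, push and grip.
It fails at once if a bystander is shoved more than 30 mm or knocked over (distance of any of bottle, jar, slide_box, dishes, tube_rack, beaker from where it was at the start of the episode above 0.03 m or angle between any of bottle, jar, slide_box, dishes, tube_rack, beaker's own z axis and vertical above 0.5 rad).
It also fails if it takes over 72 s, if anything falls off the work surface, if the arm or the gripper's body presses on something with over 40 N, if the wrist force passes 120 N, or if a joint passes its speed limit or range.

## Working session

There is one attempt and no reset: what is moved stays moved. The work goes in short steps, Python scripts to look and compute and a tool call to move; the robot and the scene stay as the last step left them, time stands still between calls to the robot, and variables do not carry over. Pictures are saved under pics/ and viewed, and the job is handed in when it is done.

Besides the shell and the picture viewer there is one more tool, called after ">>>" by a JSON object that holds its "api" and its "payload". carry_out: Moves the arm, as the interface text tells. Its arguments: {"type":"object","properties":{"increments":{"type":"array"},"newtons":{"type":"number"}},"required":["increments"]}

```bash
ls; mkdir -p pics
cat > h.py <<'E'
from station import *
import numpy as np, cv2
def grab(n,fn):
    f=grab_frame(n); cv2.imwrite('pics/'+fn+'.png',f['pixels'][:,:,::-1]); np.savez('pics/'+fn+'.npz',**{k:np.asarray(v) for k,v in f.items()}); return f
def cloud(f):
    K=np.asarray(f['intrinsics']);T=np.asarray(f['cam_to_world']);z=f['z_map']
    v,u=np.mgrid[0:z.shape[0],0:z.shape[1]]
    P=np.stack([(u-K[0,2])/K[0,0]*z,-(v-K[1,2])/K[1,1]*z,-z,np.ones_like(z)],-1)
    W=P@T.T; W=W[...,:3]; W[z<=0]=np.nan; return W
E
python3 - <<'E'
from h import *
s=state();print({k:np.round(v,3).tolist() for k,v in s.items()})
for n in ('scene','top'):
    f=grab(n,n+'0');print(np.round(f['cam_to_world'],3),f['intrinsics'])
E
```

```text
pics
{'t': 0.0, 'q': [-1.245, 0.312, 0.014, 1.513, -0.004, 1.319, -0.027], 'qd': [-0.001, 0.001, 0.0, 0.0, 0.001, 0.001, 0.003], 'joint_torque': [0.0, -37.992, 0.146, -23.059, 0.012, 0.014, -0.0], 'eef_pos': [0.198, 0.513, 0.247], 'orientation': [-0.0, 0.183, 0.983, -0.001], 'force': [-1.382, -0.862, -0.087], 'moment': [-0.017, -0.021, 0.004], 'gripper_width': 0.999}
[[-0.737 -0.533  0.415  1.211]
 [ 0.676 -0.578  0.457  0.719]
 [-0.004  0.617  0.787  1.339]
 [ 0.     0.     0.     1.   ]] [[353.27247509   0.         248.45133397]
 [  0.         353.27247509 191.3754222 ]
 [  0.           0.           1.        ]]
[[ 0.025  0.998 -0.061  0.455]
 [-1.     0.025  0.005  0.009]
 [ 0.007  0.06   0.998  1.997]
 [ 0.     0.     0.     1.   ]] [[445.09383323   0.         251.96569485]
 [  0.         445.09383323 186.37078105]
 [  0.           0.           1.        ]]
```

View pics/scene0.png

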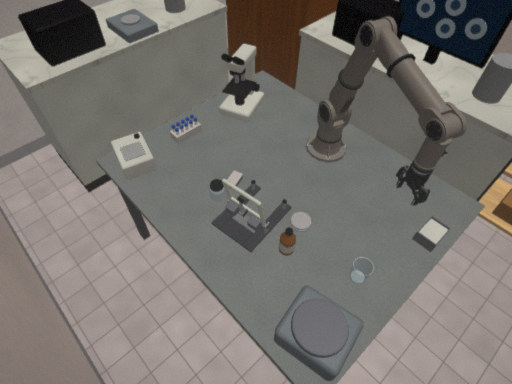

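View pics/top0.png

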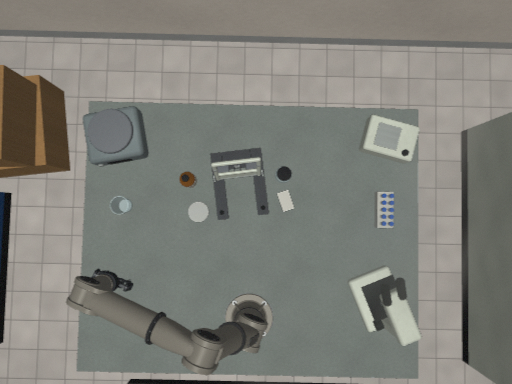

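The scene camera looks from behind: the stand sits at about (250,215) px, with jar, slide box, bottle and dishes close around it. In the top view the frame is at about (237,165) px. I'll zoom in and measure.

Run:
```python
from h import *
o=[]
for n,(a,b,c,d) in (('scene',(160,270,190,320)),('top',(130,230,170,310))):
    f=np.load(f'pics/{n}0.npz');im=f['pixels'][a:b,c:d,::-1]
    cv2.imwrite(f'pics/{n}0z.png',cv2.resize(im,None,fx=5.5,fy=5.5,interpolation=cv2.INTER_CUBIC))
f=dict(np.load('pics/top0.npz'));W=cloud(f)
for r in range(146,222,4): print(r,[f"{c}:{W[r,c,0]*1e3:.0f},{W[r,c,1]*1e3:.0f},{W[r,c,2]*1e3:.0f}" for c in range(208,272,5)])
```

```text
146 ['208:754,201,-5', '213:753,178,6', '218:755,156,0', '223:754,133,6', '228:755,110,6', '233:756,88,5', '238:757,65,-3', '243:759,43,-9', '248:757,20,11', '253:760,-3,-8', '258:760,-25,-1', '263:760,-48,-1', '268:760,-70,2']
150 ['208:736,200,-1', '213:736,178,-3', '218:737,155,-1', '223:736,132,6', '228:738,110,1', '233:737,87,9', '238:737,64,12', '243:736,42,21', '248:738,20,18', '253:740,-3,7', '258:738,-25,24', '263:742,-48,1', '268:741,-70,7']
154 ['208:717,199,1', '213:716,176,12', '218:717,154,7', '223:717,131,14', '228:718,109,15', '233:718,86,18', '238:719,64,14', '243:721,42,6', '248:722,19,3', '253:721,-3,8', '258:722,-26,11', '263:725,-49,-9', '268:723,-71,6']
158 ['208:700,199,-4', '213:699,176,6', '218:699,153,11', '223:700,131,4', '228:700,108,13', '233:700,86,16', '238:700,63,18', '243:701,41,15', '248:673,17,248', '253:672,-2,257', '258:673,-22,253', '263:706,-49,-4', '268:707,-72,-5']
162 ['208:681,199,-1', '213:680,175,12', '218:653,135,254', '223:654,115,252', '228:655,96,249', '233:655,76,255', '238:655,56,258', '243:656,37,252', '248:657,17,251', '253:676,-4,
[... 2577 characters left out ...]
268:490,-76,2']
210 ['208:465,192,1', '213:466,169,-0', '218:466,146,19', '223:467,123,23', '228:467,102,6', '233:468,80,-6', '238:468,57,2', '243:469,35,4', '248:470,13,-8', '253:470,-10,8', '258:471,-32,8', '263:471,-54,8', '268:472,-77,7']
214 ['208:447,192,-9', '213:448,168,6', '218:448,146,6', '223:449,124,9', '228:449,102,1', '233:450,79,-2', '238:451,57,-1', '243:451,35,-1', '248:452,12,-6', '253:452,-10,4', '258:453,-32,14', '263:453,-55,10', '268:454,-78,-12']
218 ['208:429,190,3', '213:430,168,-0', '218:431,145,8', '223:431,122,23', '228:432,101,3', '233:432,79,-4', '238:433,57,1', '243:433,34,1', '248:434,12,4', '253:434,-11,-3', '258:435,-33,4', '263:436,-55,3', '268:436,-78,-5']
```

```bash
sleep 1
```

```text
(no output)
```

View pics/scene0z.png

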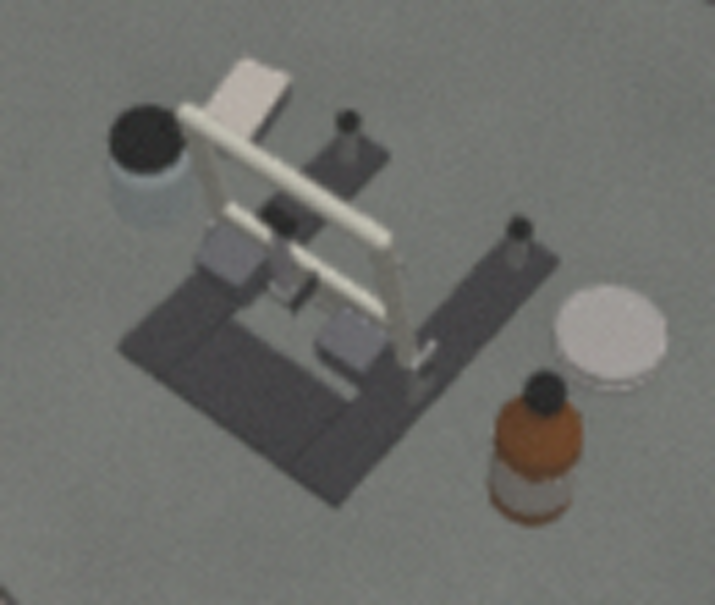

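View pics/top0z.png

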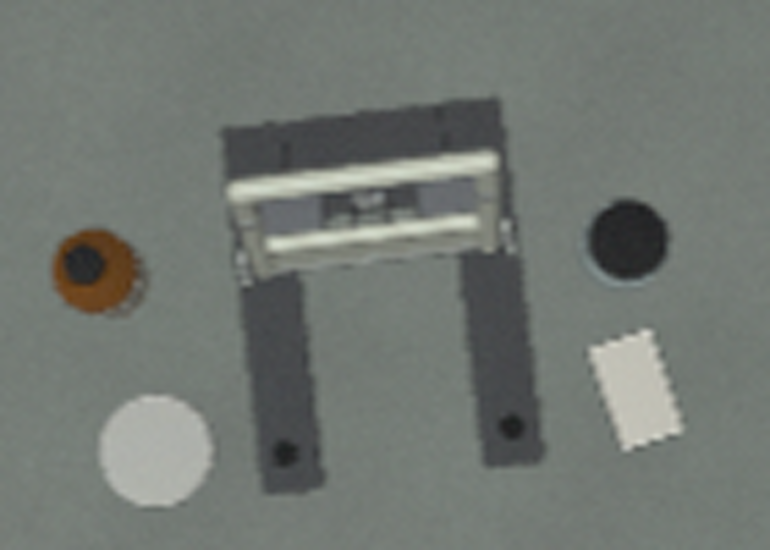

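```bash
cat >> h.py <<'E'
def ray(f,u,v,zp):
    K=np.asarray(f['intrinsics']);T=np.asarray(f['cam_to_world'])
    d=T[:3,:3]@np.array([(u-K[0,2])/K[0,0],-(v-K[1,2])/K[1,1],-1]);o=T[:3,3]
    return o+d*(zp-o[2])/d[2]
E
python3 - <<'E'
from h import *
f=dict(np.load('pics/top0.npz'))
p=lambda x,y,z: ray(f,170+x/5.5-.4,130+y/5.5-.4,z)
bl=p(285,453,.067);br=p(512,427,.067)
d=bl-br;print('buf',bl,br,np.linalg.norm(d))
y=d[:2]/np.linalg.norm(d[:2]);x=np.array([y[1],-y[0]]);print('yaw',np.arctan2(x[1],x[0]))
print('hinge from buf',(bl+br)[:2]/2+.15*x)
tl=p(230,190,.246);tr=p(500,160,.246);print('bar',tl,tr,np.linalg.norm(tl-tr),'hinge',(tl+tr)[:2]/2-x*.2*np.sin(.2))
d=tl-tr;print(np.arctan2(-d[0],d[1]))
a=p(222,128,.012);b=p(500,98,.012);print('rear corners',a,b,np.linalg.norm(a-b));d=a-b;print(np.arctan2(-d[0],d[1]))
c=p(265,492,.012);e=p(545,462,.012);print('front',c,e, np.linalg.norm(a-c)); print('centre of stand',(a+b+c+e)/4, x)
d=a-c;print(np.arctan2(d[1],d[0]))
for n,(u,v,z) in dict(bottle=(85,265,.15),jar=(628,240,.09),dish=(156,450,.03),box=(637,390,.032)).items(): print(n,p(u,v,z))
E
```

```text
buf [0.45772319 0.12735662 0.067     ] [ 0.48261758 -0.05068613  0.067     ] 0.1797747264715132
yaw 0.138921880035835
hinge from buf [0.61872527 0.05910657]
bar [0.64494026 0.16128875 0.246     ] [ 0.67160184 -0.03205285  0.246     ] 0.19517123488306742 hinge [0.61891999 0.05911578]
0.1370345324165034
rear corners [0.72096589 0.18976353 0.012     ] [ 0.75148422 -0.03627538  0.012     ] 0.22808979871766197
0.13420211221545836
front [0.42595125 0.14597713 0.012     ] [ 0.45578762 -0.07974662  0.012     ] 0.2982463526581423
centre of stand [0.58854725 0.05492967 0.012     ] [0.99036586 0.13847546]
0.14734541813943008
bottle [0.5956189 0.2774126 0.15     ]
jar [ 0.63061025 -0.13725369  0.09      ]
dish [0.45759953 0.23300328 0.03      ]
box [ 0.51530297 -0.15140956  0.032     ]
```

Everything agrees: buffers 180 mm apart, stand 228 × 298 mm, and the hinge estimate is (0.619, 0.059) both ways with yaw 0.138. The tool always points down. So I'll straddle the bar with the jaws along stand x, grip the foot roll with the jaws along y, and then take the bar again.

```bash
cat >> h.py <<'E'
from scipy.spatial.transform import Rotation as R
H=np.array([.619,.059,0]);YAW=.138
S=R.from_euler('z',YAW).as_matrix()
def s2w(p): return H+S@np.asarray(p,float)
def w2s(p): return S.T@(np.asarray(p)-H)
def pose(): 
    s=state();q=s['orientation'];return np.array(s['eef_pos']),R.from_quat([q[1],q[2],q[3],q[0]]),s
def bar(th,sy=.035,L=.2): return np.array([-L*np.sin(th),sy,.05+L*np.cos(th)])
def foot(k,th=1.4):
    a=k-.25; zf=np.array([-np.sin(th),np.cos(th)]);xf=np.array([np.cos(th),np.sin(th)])
    p=(.06+.094*np.cos(a))*zf+(.03+.094*np.sin(a))*xf; return np.array([p[0],0,p[1]+.05])
def plan(wps,yaw_s=None,off=(0,0,-.002)):
    """wps: list of (stand point, nrows); yaw_s = desired yaw of tool y in stand frame (mod pi). roll spread over all rows"""
    p,r,s=pose(); n=sum(w[1] for w in wps)
    ty=r.as_matrix()[:,1]; d=0
    if yaw_s is not None:
        d=(yaw_s+YAW-np.arctan2(ty[1],ty[0])+np.pi/2)%np.pi-np.pi/2
    roll=-d/n; print('total roll',-d)
    cur=p; 
    for w,m in wps:
        t=s2w(w)+np.array(off)
        st=(t-cur)/m
        for i in range(m):
            loc=r.inv().apply(st)*100
            print('[%.2f,%.2f,%.2f] %.3f'%(*loc,roll))
            r=r*R.from_euler('z',roll)
        cur=t
def rep():
    p,r,s=pose();ty=r.as_matrix()[:,1]
    print('t',round(s['t'],2),'stand pos',np.round(w2s(p),4),'jaw yaw',round(float(np.arctan2(ty[1],ty[0])-YAW),3),'tool z',np.round(r.as_matrix()[:,2],3),'F',np.round(S.T@np.array(s['force']),2),'w',round(s['gripper_width'],3),'q',np.round(s['q'],2))
E
python3 - <<'E'
from h import *
rep()
b=bar(-.2); print(b,s2w(b))
up=w2s(pose()[0]);up[2]=.34
plan([(up,2),(b+[0,0,.09],14),],0)
E
```

```text
t 0.1 stand pos [-0.3551  0.5073  0.2473] jaw yaw 1.065 tool z [-0.001 -0.002 -1.   ] F [-0.77  0.53 -0.35] w 0.992 q [-1.24  0.31  0.01  1.51 -0.    1.32 -0.03]
[0.03973387 0.035      0.24601332] [0.65354144 0.09913314 0.24601332]
total roll 1.06511965586225
[-0.00,-0.01,-4.53] 0.067
[-0.00,-0.01,-4.53] 0.067
[-4.28,-1.03,0.03] 0.067
[-4.33,-0.74,0.03] 0.067
[-4.37,-0.45,0.03] 0.067
[-4.39,-0.16,0.03] 0.067
[-4.40,0.13,0.03] 0.067
[-4.38,0.43,0.03] 0.067
[-4.34,0.72,0.03] 0.067
[-4.28,1.00,0.03] 0.067
[-4.20,1.29,0.03] 0.067
[-4.11,1.56,0.03] 0.067
[-4.00,1.83,0.03] 0.067
[-3.87,2.09,0.03] 0.067
[-3.72,2.35,0.03] 0.067
[-3.55,2.59,0.03] 0.067
```

>>> {"api": "carry_out", "payload": {"increments": [[1,[0,0,-4.5],0.067],[1,[0,0,-4.5],0.067],[1,[-4.28,-1.03,0],0.067],[1,[-4.33,-0.74,0],0.067],[1,[-4.37,-0.45,0],0.067],[1,[-4.39,-0.16,0],0.067],[1,[-4.4,0.13,0],0.067],[1,[-4.38,0.43,0],0.067],[1,[-4.34,0.72,0],0.067],[1,[-4.28,1.0,0],0.067]], "newtons": 20}}

```text
t: 1.35
eef_pos: [0.4584, 0.2751, 0.3378]
orientation: [-0.0, 0.497, 0.868, -0.0]
force: [-0.2, 0.8, 0.2]
gripper_width: 1.004
```

Run:
```python
from h import *
rep()
b=bar(-.2)
plan([(b+[0,0,.09],7),(b,6)],0)
```

```text
t 1.35 stand pos [-0.1294  0.2362  0.3378] jaw yaw 0.393 tool z [-0.001 -0.    -1.   ] F [-0.05  0.8   0.2 ] w 1.004 q [-0.82  0.25  0.33  1.38 -0.08  1.52  0.03]
total roll 0.39308097182111323
[-3.58,1.13,0.05] 0.030
[-3.54,1.24,0.05] 0.030
[-3.51,1.35,0.05] 0.030
[-3.46,1.45,0.05] 0.030
[-3.42,1.55,0.05] 0.030
[-3.37,1.66,0.05] 0.030
[-3.32,1.76,0.05] 0.030
[0.00,0.00,1.50] 0.030
[0.00,0.00,1.50] 0.030
[0.00,0.00,1.50] 0.030
[0.00,0.00,1.50] 0.030
[0.00,0.00,1.50] 0.030
[0.00,0.00,1.50] 0.030
```

>>> {"api": "carry_out", "payload": {"increments": [[1,[-3.58,1.13,0],0.03],[1,[-3.54,1.24,0],0.03],[1,[-3.51,1.35,0],0.03],[1,[-3.46,1.45,0],0.03],[1,[-3.42,1.55,0],0.03],[1,[-3.37,1.66,0],0.03],[1,[-3.32,1.76,0],0.03],[1,[0,0,0],0.09],[1,[0,0,0],0.09],[1,[0,0,0],0]]}}

```text
t: 2.6
eef_pos: [0.6533, 0.1008, 0.3374]
orientation: [-0.0, 0.654, 0.756, -0.001]
force: [-0.6, -0.2, 0.4]
gripper_width: 1.0
```

Run:
```python
from h import *
rep()
b=bar(-.2)
plan([(b+[0,0,.09],1),(b,6)],0)
```

```text
t 2.6 stand pos [0.0397 0.0366 0.3374] jaw yaw 0.006 tool z [-0.001 -0.    -1.   ] F [-0.64 -0.09  0.39] w 1.0 q [-0.43  0.57  0.49  0.97 -0.25  1.66  0.12]
total roll 0.005885202971978476
[-0.16,-0.00,0.34] 0.001
[0.00,0.00,1.50] 0.001
[0.00,0.00,1.50] 0.001
[0.00,0.00,1.50] 0.001
[0.00,0.00,1.50] 0.001
[0.00,0.00,1.50] 0.001
[0.00,0.00,1.50] 0.001
```

>>> {"api": "carry_out", "payload": {"increments": [[0.6,[0,0,1.5],0],[0.3,[0,0,1.5],0],[0.3,[0,0,1.5],0],[0.3,[0,0,1.5],0],[0.3,[0,0,1.6],0],[0.3,[0,0,1.6],0],[0,[0,0,0],0],[-0.2,[0,0,0],0],[-0.35,[0,0,0],0],[-0.35,[0,0,0],0]]}}

```text
t: 3.85
eef_pos: [0.6538, 0.1008, 0.247]
orientation: [0.0, 0.655, 0.756, 0.001]
force: [-0.2, -0.2, 0.0]
gripper_width: 0.327
```

Run:
```python
from h import *
rep()
for n,(a,b,c,d) in (('scene',(130,260,180,340)),('top',(100,230,170,310))):
    f=grab(n,n+'1')
    cv2.imwrite(f'pics/{n}1z.png',cv2.resize(f['pixels'][a:b,c:d,::-1],None,fx=4.5,fy=4.5,interpolation=cv2.INTER_CUBIC))
```

```text
t 3.85 stand pos [0.0402 0.0366 0.247 ] jaw yaw 0.005 tool z [ 0.001  0.    -1.   ] F [-0.26 -0.13  0.01] w 0.327 q [-0.45  0.58  0.48  1.18 -0.26  1.44  0.13]
```

View pics/scene1z.png

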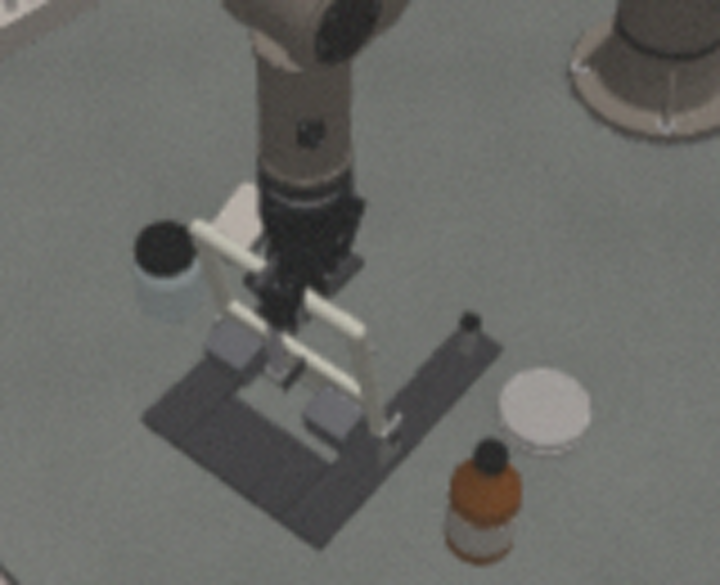

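The fingers straddle the bar (around (290,290) px in the zoom) with no contact force. Next I'll work out the arc down.

Run:
```python
from h import *
for th in [np.linspace(-.2,1.4,33)]:
    for a,b in zip(th[:-1],th[1:]):
        d=bar(b)-bar(a); print('%.2f: [0,%.2f,%.2f]'%(b,d[0]*100,-d[2]*100))
```

```text
-0.15: [0,-0.98,-0.17]
-0.10: [0,-0.99,-0.12]
-0.05: [0,-1.00,-0.07]
-0.00: [0,-1.00,-0.02]
0.05: [0,-1.00,0.02]
0.10: [0,-1.00,0.07]
0.15: [0,-0.99,0.12]
0.20: [0,-0.98,0.17]
0.25: [0,-0.97,0.22]
0.30: [0,-0.96,0.27]
0.35: [0,-0.95,0.32]
0.40: [0,-0.93,0.37]
0.45: [0,-0.91,0.41]
0.50: [0,-0.89,0.46]
0.55: [0,-0.87,0.50]
0.60: [0,-0.84,0.54]
0.65: [0,-0.81,0.59]
0.70: [0,-0.78,0.62]
0.75: [0,-0.75,0.66]
0.80: [0,-0.71,0.70]
0.85: [0,-0.68,0.73]
0.90: [0,-0.64,0.77]
0.95: [0,-0.60,0.80]
1.00: [0,-0.56,0.83]
1.05: [0,-0.52,0.85]
1.10: [0,-0.48,0.88]
1.15: [0,-0.43,0.90]
1.20: [0,-0.39,0.92]
1.25: [0,-0.34,0.94]
1.30: [0,-0.29,0.96]
1.35: [0,-0.24,0.97]
1.40: [0,-0.19,0.98]
```

>>> {"api": "carry_out", "payload": {"increments": [[-0.4,[0,-0.98,-0.17],0],[-0.4,[0,-0.99,-0.12],0],[-0.4,[0,-1.0,-0.07],0],[-0.4,[0,-1.0,-0.02],0],[-0.4,[0,-1.0,0.02],0],[-0.4,[0,-1.0,0.07],0],[-0.4,[0,-0.99,0.12],0],[-0.4,[0,-0.98,0.17],0],[-0.4,[0,0,0],0]]}}

```text
t: 5.08
eef_pos: [0.5737, 0.0894, 0.246]
orientation: [-0.001, 0.655, 0.756, -0.0]
force: [-0.3, 0.6, 1.7]
gripper_width: 0.303
```

Run:
```python
from h import *
rep(); print(bar(.2))
```

```text
t 5.08 stand pos [-0.0406  0.0363  0.246 ] jaw yaw 0.005 tool z [-0.001  0.    -1.   ] F [-0.25  0.61  1.71] w 0.303 q [-0.53  0.4   0.49  1.44 -0.19  1.35  0.12]
[-0.03973387  0.035       0.24601332]
```

Tracking well. Next is the rest of the arc.

>>> {"api": "carry_out", "payload": {"increments": [[-0.4,[0,-0.97,0.22],0],[-0.4,[0,-0.96,0.27],0],[-0.4,[0,-0.95,0.32],0],[-0.4,[0,-0.93,0.37],0],[-0.4,[0,-0.91,0.41],0],[-0.4,[0,-0.89,0.46],0],[-0.4,[0,-0.87,0.5],0],[-0.4,[0,-0.84,0.54],0],[-0.4,[0,-0.81,0.59],0],[-0.4,[0,-0.78,0.62],0],[-0.4,[0,-0.75,0.66],0],[-0.4,[0,-0.71,0.7],0]]}}

```text
t: 6.58
eef_pos: [0.4716, 0.0746, 0.1892]
orientation: [-0.0, 0.655, 0.756, -0.0]
force: [-0.8, 0.1, -1.5]
gripper_width: 0.3
```

>>> {"api": "carry_out", "payload": {"increments": [[-0.4,[0,-0.68,0.73],0],[-0.4,[0,-0.64,0.77],0],[-0.4,[0,-0.6,0.8],0],[-0.4,[0,-0.56,0.83],0],[-0.4,[0,-0.52,0.85],0],[-0.4,[0,-0.48,0.88],0],[-0.4,[0,-0.43,0.9],0],[-0.4,[0,-0.39,0.92],0],[-0.4,[0,-0.34,0.94],0],[-0.4,[0,-0.29,0.96],0],[-0.4,[0,-0.24,0.97],0],[-0.4,[0,-0.19,0.98],0]]}}

```text
t: 8.07
eef_pos: [0.42, 0.0672, 0.0841]
orientation: [0.001, 0.655, 0.756, 0.001]
force: [-0.3, 0.6, 0.4]
gripper_width: 0.302
```

Run:
```python
from h import *
rep(); print(bar(1.4))
for n,(a,b,c,d) in (('scene',(130,260,180,340)),('top',(100,230,170,310))):
    f=grab(n,n+'2')
    cv2.imwrite(f'pics/{n}2z.png',cv2.resize(f['pixels'][a:b,c:d,::-1],None,fx=4.5,fy=4.5,interpolation=cv2.INTER_CUBIC))
```

```text
t 8.07 stand pos [-0.196   0.0355  0.0841] jaw yaw 0.005 tool z [ 0.002  0.    -1.   ] F [-0.24  0.65  0.38] w 0.302 q [-0.6   0.25  0.47  2.07 -0.15  0.85  0.1 ]
[-0.19708995  0.035       0.08399343]
```

View pics/scene2z.png

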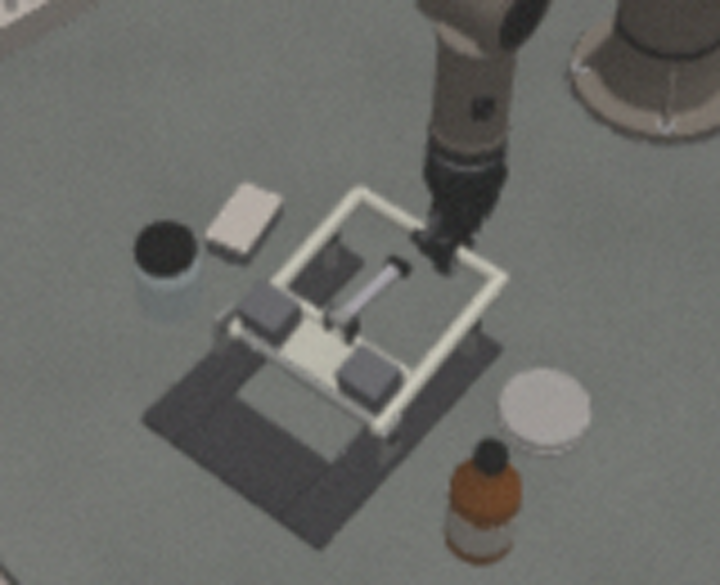

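The frame lies on the buffers, and the kickstand foot shows at about (400,265) in the zoom. I'll go up, turn 90° and check the foot position.

>>> {"api": "carry_out", "payload": {"increments": [[-0.1,[0,0,-1],0],[0.1,[0,0,-3],0],[0.2,[0,0,-4],0],[0.2,[0,0,-4],0.17],[0.2,[0,0,0],0.175],[0.2,[0,0,0],0.175],[0.2,[0,0,0],0.175],[0.2,[0,0,0],0.175],[0.2,[0,0,0],0.175],[0.2,[0,0,0],0.175],[0.2,[0,0,0],0.175],[0.2,[0,0,0],0.175]]}}

```text
t: 9.68
eef_pos: [0.4198, 0.067, 0.2056]
orientation: [-0.0, 0.998, 0.069, 0.001]
force: [0.1, -0.1, -1.2]
gripper_width: 0.599
```

Run:
```python
from h import *
rep()
f=grab('scene','scene3')
print('foot pred',foot(0), s2w(foot(0)))
p=ray(f,180+400/4.5-.4,130+265/4.5-.4,.0826+.004);print('foot meas',w2s(p))
f0=foot(0)
plan([(f0+[0,0,.1],4),(f0,6)],np.pi/2)
```

```text
t 9.68 stand pos [-0.1962  0.0353  0.2056] jaw yaw -1.571 tool z [ 0.002  0.001 -1.   ] F [ 0.1  -0.1  -1.16] w 0.599 q [-0.75  0.08  0.59  1.91 -0.05  1.16 -1.57]
foot pred [-0.14773328  0.          0.08232416] [0.4726712  0.03867745 0.08232416]
foot meas [-0.14697887  0.00231132  0.0866    ]
total roll -0.0036751608353213783
[1.21,0.88,0.63] -0.000
[1.21,0.88,0.63] -0.000
[1.21,0.88,0.63] -0.000
[1.21,0.88,0.63] -0.000
[-0.00,0.00,1.67] -0.000
[-0.00,0.00,1.67] -0.000
[-0.00,0.00,1.67] -0.000
[-0.00,0.00,1.67] -0.000
[-0.00,0.00,1.67] -0.000
[-0.00,0.00,1.67] -0.000
```

>>> {"api": "carry_out", "payload": {"increments": [[0.2,[1.21,0.88,0.63],0],[0.2,[1.21,0.88,0.63],0],[0.2,[1.21,0.88,0.63],0],[0.2,[1.21,0.88,0.63],0],[0.2,[0,-0.1,1.65],0],[0.2,[0,0,1.65],0],[0.2,[0,0,1.65],0],[0.2,[0,0,1.65],0],[0.2,[0,0,1.65],0],[0.2,[0,0,1.65],0]]}}

```text
t: 10.98
eef_pos: [0.4728, 0.0404, 0.0804]
orientation: [-0.0, 0.997, 0.073, 0.001]
force: [0.2, 0.6, 0.5]
gripper_width: 0.601
```

>>> {"api": "carry_out", "payload": {"increments": [[-0.2,[0,0,0],0],[-0.4,[0,0,0],0],[-0.6,[0,0,0],0],[-0.8,[0,0,0],0],[-0.8,[0,0,0],0],[-0.8,[0,0,0],0]], "newtons": 20}}

```text
t: 11.72
eef_pos: [0.4727, 0.0398, 0.0808]
orientation: [0.0, 0.997, 0.072, 0.001]
force: [-0.2, -1.7, 4.7]
gripper_width: 0.277
```

Run:
```python
from h import *
rep()
f=grab('scene','scene4');a,b,c,d=130,260,180,340
cv2.imwrite(f'pics/scene4z.png',cv2.resize(f['pixels'][a:b,c:d,::-1],None,fx=4.5,fy=4.5,interpolation=cv2.INTER_CUBIC))
ks=np.linspace(0,2.5,34)
for a,b in zip(ks[:-1],ks[1:]):
    d=foot(b)-foot(a);print('%.2f: [%.2f,0,%.2f] %s'%(b,d[0]*100,-d[2]*100,np.round(foot(b),3)))
```

```text
t 11.72 stand pos [-0.1476  0.0011  0.0808] jaw yaw -1.565 tool z [ 0.002 -0.    -1.   ] F [-0.48 -1.66  4.71] w 0.277 q [-0.59  0.37  0.59  1.96 -0.26  0.89 -1.3 ]
0.08: [-0.03,0,-0.71] [-0.148  0.     0.089]
0.15: [0.02,0,-0.71] [-0.148  0.     0.097]
0.23: [0.08,0,-0.71] [-0.147  0.     0.104]
0.30: [0.13,0,-0.70] [-0.146  0.     0.111]
0.38: [0.18,0,-0.69] [-0.144  0.     0.118]
0.45: [0.24,0,-0.67] [-0.141  0.     0.124]
0.53: [0.29,0,-0.65] [-0.139  0.     0.131]
0.61: [0.33,0,-0.63] [-0.135  0.     0.137]
0.68: [0.38,0,-0.60] [-0.131  0.     0.143]
0.76: [0.43,0,-0.57] [-0.127  0.     0.149]
0.83: [0.47,0,-0.54] [-0.123  0.     0.154]
0.91: [0.51,0,-0.50] [-0.117  0.     0.159]
0.98: [0.54,0,-0.46] [-0.112  0.     0.164]
1.06: [0.58,0,-0.42] [-0.106  0.     0.168]
1.14: [0.61,0,-0.37] [-0.1    0.     0.172]
1.21: [0.63,0,-0.33] [-0.094  0.     0.175]
1.29: [0.66,0,-0.28] [-0.087  0.     0.178]
1.36: [0.67,0,-0.23] [-0.081  0.     0.18 ]
1.44: [0.69,0,-0.18] [-0.074  0.     0.182]
1.52: [0.70,0,-0.12] [-0.067  0.     0.183]
1.59: [0.71,0,-0.07] [-0.06   0.     0.184]
1.67: [0.71,0,-0.02] [-0.052  0.     0.184]
1.74: [0.71,0,0.04] [-0.045  0.     0.183]
1.82: [0.71,0,0.09] [-0.038  0.     0.182]
1.89: [0.70,0,0.15] [-0.031  0.     0.181]
1.97: [0.68,0,0.20] [-0.024  0.     0.179]
2.05: [0.67,0,0.25] [-0.018  0.     0.177]
2.12: [0.65,0,0.30] [-0.011  0.     0.174]
2.20: [0.62,0,0.35] [-0.005  0.     0.17 ]
2.27: [0.59,0,0.39] [0.001 0.    0.166]
2.35: [0.56,0,0.44] [0.006 0.    0.162]
2.42: [0.53,0,0.48] [0.012 0.    0.157]
2.50: [0.49,0,0.52] [0.017 0.    0.152]
```

View pics/scene4z.png

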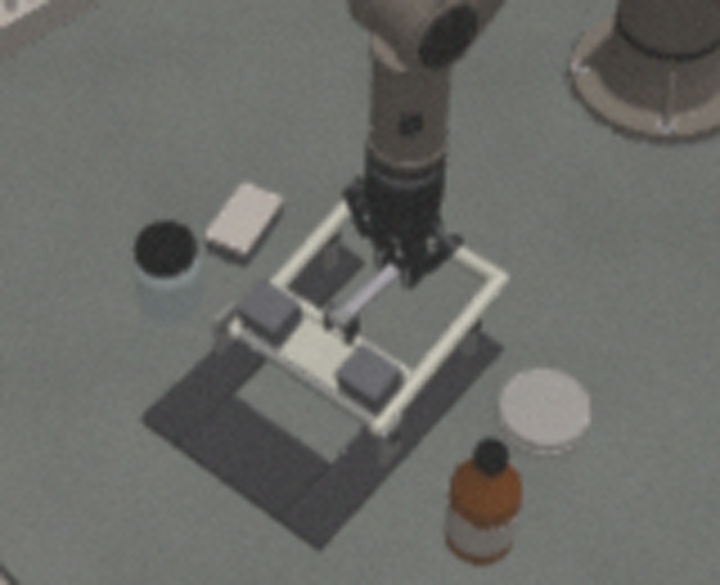

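The gap of 23.5 mm equals the roll's length, so the foot is gripped. Now I'll follow the foot's arc.

>>> {"api": "carry_out", "payload": {"increments": [[-0.8,[-0.03,0,-0.71],0],[-0.8,[0.02,0,-0.71],0],[-0.8,[0.08,0,-0.71],0],[-0.8,[0.13,0,-0.7],0],[-0.8,[0.18,0,-0.69],0],[-0.8,[0.24,0,-0.67],0],[-0.8,[0.29,0,-0.65],0],[-0.8,[0.33,0,-0.63],0]]}}

```text
t: 12.78
eef_pos: [0.4834, 0.0414, 0.1349]
orientation: [0.0, 0.997, 0.072, -0.001]
force: [0.9, -5.2, -3.1]
gripper_width: 0.27
```

Run:
```python
from h import *
rep()
f=grab('scene','scene5');a,b,c,d=130,260,180,340
cv2.imwrite(f'pics/scene5z.png',cv2.resize(f['pixels'][a:b,c:d,::-1],None,fx=4.5,fy=4.5,interpolation=cv2.INTER_CUBIC))
```

```text
t 12.78 stand pos [-0.1367  0.0012  0.1349] jaw yaw -1.565 tool z [-0.002 -0.001 -1.   ] F [ 0.15 -5.29 -3.06] w 0.27 q [-0.62  0.31  0.61  1.87 -0.21  1.03 -1.35]
```

View pics/scene5z.png

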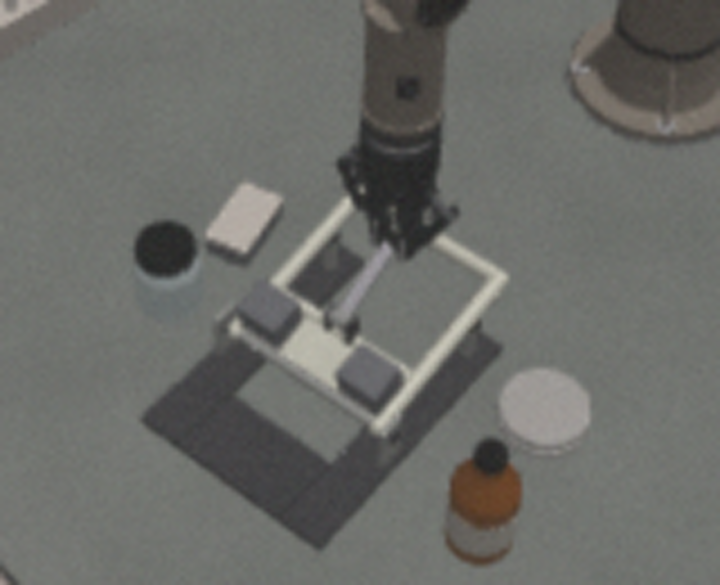

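The leg is rising with the hand and the frame stays down. I'll continue along the arc.

>>> {"api": "carry_out", "payload": {"increments": [[-0.8,[0.38,0,-0.6],0],[-0.8,[0.43,0,-0.57],0],[-0.8,[0.47,0,-0.54],0],[-0.8,[0.51,0,-0.5],0],[-0.8,[0.54,0,-0.46],0],[-0.8,[0.58,0,-0.42],0],[-0.8,[0.61,0,-0.37],0],[-0.8,[0.63,0,-0.33],0],[-0.8,[0.66,0,-0.28],0],[-0.8,[0.67,0,-0.23],0],[-0.8,[0.69,0,-0.18],0],[-0.8,[0.7,0,-0.12],0]]}}

```text
t: 14.32
eef_pos: [0.5517, 0.0512, 0.1818]
orientation: [0.0, 0.997, 0.072, -0.001]
force: [-3.2, -5.3, 3.5]
gripper_width: 0.273
```

>>> {"api": "carry_out", "payload": {"increments": [[-0.8,[0.71,0,-0.07],0],[-0.8,[0.71,0,-0.02],0],[-0.8,[0.71,0,0.04],0],[-0.8,[0.71,0,0.09],0],[-0.8,[0.7,0,0.15],0],[-0.8,[0.68,0,0.2],0],[-0.8,[0.67,0,0.25],0],[-0.8,[0.65,0,0.3],0],[-0.8,[0.62,0,0.35],0],[-0.8,[0.59,0,0.39],0],[-0.8,[0.56,0,0.44],0],[-0.8,[0.53,0,0.48],0]]}}

```text
t: 15.82
eef_pos: [0.6324, 0.0629, 0.1561]
orientation: [0.0, 0.997, 0.072, 0.003]
force: [2.6, -5.1, 4.9]
gripper_width: 0.275
```

Run:
```python
from h import *
rep()
f=grab('scene','scene6');a,b,c,d=130,260,180,340
cv2.imwrite(f'pics/scene6z.png',cv2.resize(f['pixels'][a:b,c:d,::-1],None,fx=4.5,fy=4.5,interpolation=cv2.INTER_CUBIC))
```

```text
t 15.82 stand pos [0.0138 0.002  0.1561] jaw yaw -1.565 tool z [ 0.006  0.    -1.   ] F [ 1.89 -5.4   4.89] w 0.275 q [-0.49  0.59  0.57  1.42 -0.33  1.22 -1.31]
```

View pics/scene6z.png

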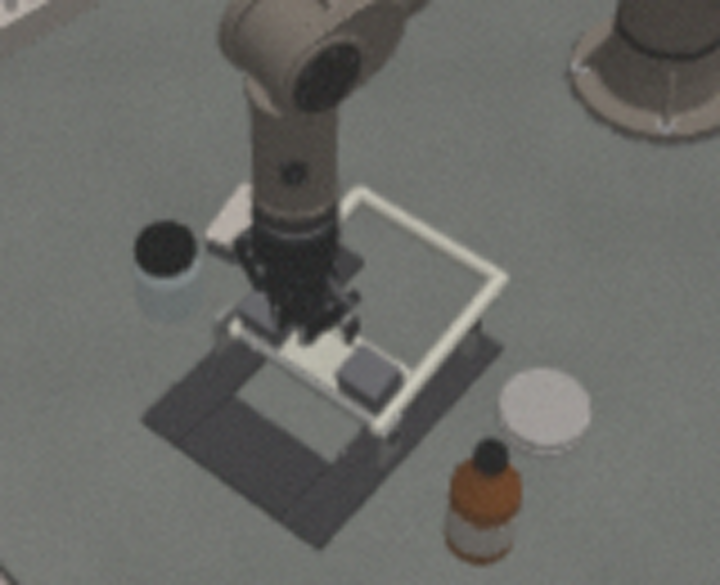

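The leg is past centre at k≈2.42. I'll carry it nearly to the stop, release and lift clear.

>>> {"api": "carry_out", "payload": {"increments": [[-0.8,[0.49,0,0.52],0],[-0.8,[0.45,0,0.55],0],[-0.8,[0.4,0,0.55],0],[-0.8,[0,0,0],0],[-0.2,[0,0,0],0],[0.2,[0,0,0],0],[0.2,[0,0,0],0],[0.2,[0,0,0],0],[0.2,[0,0,-2],0],[0.2,[0,0,-4],0],[0.2,[0,0,-4],0],[0.2,[0,0,0],0]]}}

```text
t: 17.38
eef_pos: [0.6453, 0.0646, 0.2432]
orientation: [-0.0, 0.997, 0.072, 0.004]
force: [-0.3, -0.2, 0.1]
gripper_width: 0.601
```

Run:
```python
from h import *
rep()
f=grab('scene','scene7');a,b,c,d=130,260,180,340
cv2.imwrite(f'pics/scene7z.png',cv2.resize(f['pixels'][a:b,c:d,::-1],None,fx=4.5,fy=4.5,interpolation=cv2.INTER_CUBIC))
b=bar(1.4)
plan([(b+[0,0,.15],6)],0)
```

```text
t 17.38 stand pos [0.0268 0.0019 0.2432] jaw yaw -1.565 tool z [ 0.009  0.001 -1.   ] F [-0.37 -0.19  0.11] w 0.601 q [-0.48  0.56  0.59  1.24 -0.31  1.42 -1.34]
total roll -1.5649067889985124
[-3.71,-0.57,0.13] -0.261
[-3.44,-1.50,0.13] -0.261
[-2.93,-2.34,0.13] -0.261
[-2.23,-3.02,0.13] -0.261
[-1.38,-3.49,0.13] -0.261
[-0.43,-3.73,0.13] -0.261
```

View pics/scene7z.png

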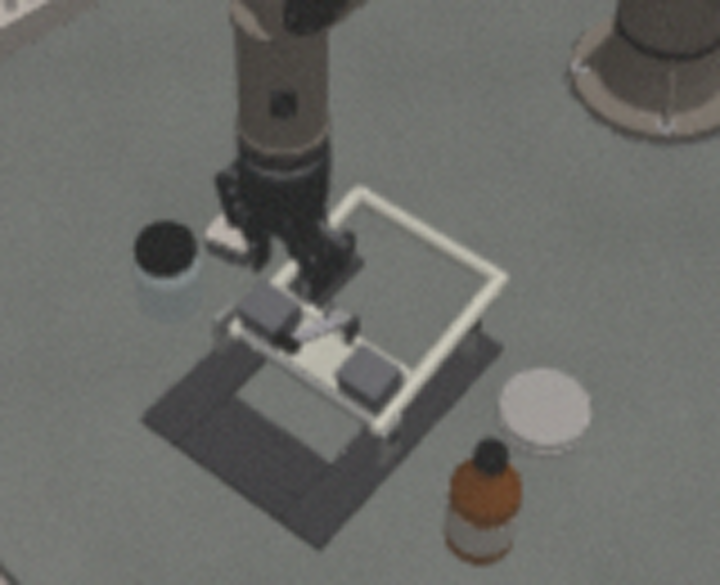

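The leg now points back, with the foot at about (288,340) in the zoom. I'll check that pixel against the fully-down prediction and plan the move back to the bar.

Run:
```python
from h import *
f=dict(np.load('pics/scene7.npz'));K=f['intrinsics'];T=f['cam_to_world']
for k in (0,2.3,2.5,2.6,2.69):
    c=np.linalg.inv(T)@np.r_[s2w(foot(k)),1]; u=K[0,2]+K[0,0]*c[0]/-c[2];v=K[1,2]-K[1,1]*c[1]/-c[2]
    print(k,u,v,'zoom',(u-180+.4)*4.5,(v-130+.4)*4.5)
plan([(bar(1.4)+[0,0,.15],8)])
```

```text
0 268.1485159428578 188.72301157589132 zoom 398.46832174286004 266.05355209151094
2.3 246.83708913170327 198.2750172961269 zoom 302.5669010926647 309.03757783257106
2.5 244.75509968236886 202.15335072038343 zoom 293.19794857065995 326.4900782417254
2.6 243.87910543869145 204.06789577872328 zoom 289.25597447411155 335.1055310042548
2.69 243.19577216372141 205.75227644362826 zoom 286.18097473674635 342.6852439963272
total roll 0
[-2.78,-0.42,0.10] 0.000
[-2.78,-0.42,0.10] 0.000
[-2.78,-0.42,0.10] 0.000
[-2.78,-0.42,0.10] 0.000
[-2.78,-0.42,0.10] 0.000
[-2.78,-0.42,0.10] 0.000
[-2.78,-0.42,0.10] 0.000
[-2.78,-0.42,0.10] 0.000
```

>>> {"api": "carry_out", "payload": {"increments": [[0.2,[-2.78,-0.42,0.1],0],[0.2,[-2.78,-0.42,0.1],0],[0.2,[-2.78,-0.42,0.1],0],[0.2,[-2.78,-0.42,0.1],0],[0.2,[-2.78,-0.42,0.1],0],[0.2,[-2.78,-0.42,0.1],0],[0.2,[-2.78,-0.42,0.1],0],[0.2,[-2.78,-0.42,0.1],0],[0.2,[0,0,0],-0.174],[0.2,[0,0,0],-0.174],[0.2,[0,0,0],-0.174],[0.2,[0,0,0],-0.174]]}}

```text
t: 18.92
eef_pos: [0.4169, 0.0664, 0.2293]
orientation: [-0.0, 0.912, 0.41, -0.001]
force: [-0.5, -0.4, 0.4]
gripper_width: 0.601
```

>>> {"api": "carry_out", "payload": {"increments": [[0.2,[0,0,0],-0.174],[0.2,[0,0,0],-0.174],[0.2,[0,0,0],-0.174],[0.2,[0,0,0],-0.174],[0.2,[0,0,0],-0.174],[0.2,[0,0,0],0],[0.2,[0,0,0],0]]}}

```text
t: 19.8
eef_pos: [0.4176, 0.0663, 0.23]
orientation: [-0.0, 0.657, 0.754, -0.001]
force: [0.3, -0.1, 0.7]
gripper_width: 0.595
```

Run:
```python
from h import *
rep()
plan([(bar(1.4),8)])
f=grab('scene','scene8');a,b,c,d=130,260,180,340
cv2.imwrite(f'pics/scene8z.png',cv2.resize(f['pixels'][a:b,c:d,::-1],None,fx=4.5,fy=4.5,interpolation=cv2.INTER_CUBIC))
```

```text
t 19.8 stand pos [-0.1985  0.0349  0.23  ] jaw yaw -0.001 tool z [-0.001 -0.    -1.   ] F [ 0.29 -0.1   0.68] w 0.595 q [-0.71  0.06  0.54  1.87 -0.03  1.22 -0.02]
total roll 0
[0.00,0.02,1.85] 0.000
[0.00,0.02,1.85] 0.000
[0.00,0.02,1.85] 0.000
[0.00,0.02,1.85] 0.000
[0.00,0.02,1.85] 0.000
[0.00,0.02,1.85] 0.000
[0.00,0.02,1.85] 0.000
[0.00,0.02,1.85] 0.000
```

View pics/scene8z.png

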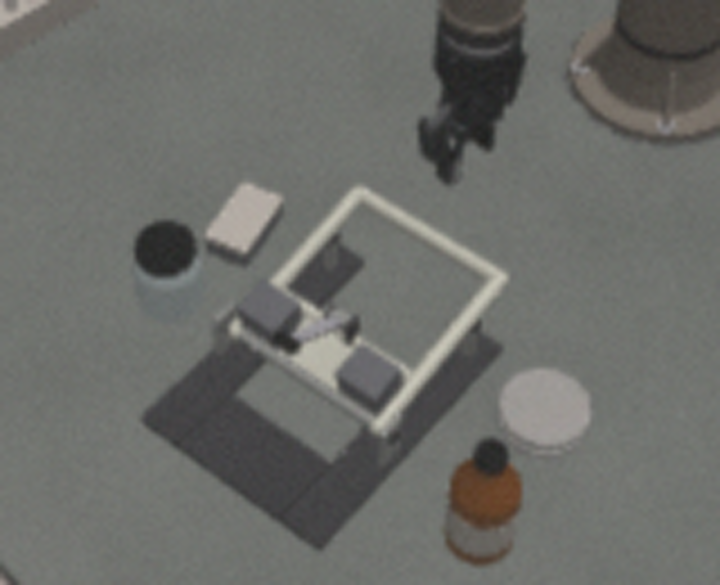

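The kickstand is fully down (foot at (287,341), prediction (286,343)) and the frame is still flat. Lifting needs a real grip, so I'll go down and grip the bar at 35 N.

>>> {"api": "carry_out", "payload": {"increments": [[0.2,[0,0.02,1.85],0],[0.2,[0,0.02,1.85],0],[0.2,[0,0.02,1.85],0],[0.2,[0,0.02,1.85],0],[0.2,[0,0.02,1.85],0],[0.2,[0,0.02,1.85],0],[0.2,[0,0.02,1.85],0],[0.2,[0,0.02,1.85],0],[-0.1,[0,0,0],0],[-0.4,[0,0,0],0],[-0.8,[0,0,0],0],[-0.8,[0,0,0],0]], "newtons": 35}}

```text
t: 21.35
eef_pos: [0.4199, 0.0666, 0.0835]
orientation: [-0.0, 0.656, 0.755, 0.0]
force: [-2.1, -2.7, 6.3]
gripper_width: 0.196
```

>>> {"api": "carry_out", "payload": {"increments": [[-0.8,[0,0,0],0],[-0.8,[0,0,0],0]]}}

```text
t: 21.6
eef_pos: [0.4198, 0.0666, 0.0835]
orientation: [-0.0, 0.656, 0.755, 0.0]
force: [-2.3, -0.1, 6.1]
gripper_width: 0.198
```

Run:
```python
from h import *
rep()
th=np.linspace(1.4,0,31)
for a,b in zip(th[:-1],th[1:]):
        d=bar(b)-bar(a); print('%.2f: [0,%.2f,%.2f]'%(b,d[0]*100,-d[2]*100))
```

```text
t 21.6 stand pos [-0.1962  0.0349  0.0835] jaw yaw 0.001 tool z [ 0.     0.001 -1.   ] F [-2.25  0.2   6.14] w 0.198 q [-0.65  0.26  0.53  2.07 -0.17  0.85  0.12]
1.35: [0,0.18,-0.92]
1.31: [0,0.22,-0.91]
1.26: [0,0.26,-0.89]
1.21: [0,0.31,-0.88]
1.17: [0,0.35,-0.87]
1.12: [0,0.39,-0.85]
1.07: [0,0.43,-0.83]
1.03: [0,0.46,-0.81]
0.98: [0,0.50,-0.79]
0.93: [0,0.54,-0.76]
0.89: [0,0.57,-0.74]
0.84: [0,0.61,-0.71]
0.79: [0,0.64,-0.68]
0.75: [0,0.67,-0.65]
0.70: [0,0.70,-0.62]
0.65: [0,0.73,-0.58]
0.61: [0,0.75,-0.55]
0.56: [0,0.78,-0.51]
0.51: [0,0.80,-0.48]
0.47: [0,0.82,-0.44]
0.42: [0,0.84,-0.40]
0.37: [0,0.86,-0.36]
0.33: [0,0.88,-0.32]
0.28: [0,0.89,-0.28]
0.23: [0,0.90,-0.24]
0.19: [0,0.91,-0.19]
0.14: [0,0.92,-0.15]
0.09: [0,0.93,-0.11]
0.05: [0,0.93,-0.07]
0.00: [0,0.93,-0.02]
```

>>> {"api": "carry_out", "payload": {"increments": [[-0.8,[0,0.18,-0.92],0],[-0.8,[0,0.22,-0.91],0],[-0.8,[0,0.26,-0.89],0],[-0.8,[0,0.31,-0.88],0],[-0.8,[0,0.35,-0.87],0],[-0.8,[0,0.39,-0.85],0],[-0.8,[0,0.43,-0.83],0],[-0.8,[0,0.46,-0.81],0]]}}

```text
t: 22.6
eef_pos: [0.4434, 0.0699, 0.1523]
orientation: [-0.002, 0.656, 0.755, -0.002]
force: [-6.9, 0.1, 0.5]
gripper_width: 0.192
```

Run:
```python
from h import *
rep();print(bar(1.027))
f=grab('scene','scene9');a,b,c,d=130,260,180,340
cv2.imwrite(f'pics/scene9z.png',cv2.resize(f['pixels'][a:b,c:d,::-1],None,fx=4.5,fy=4.5,interpolation=cv2.INTER_CUBIC))
```

```text
t 22.6 stand pos [-0.1724  0.035   0.1523] jaw yaw 0.001 tool z [-0.005 -0.    -1.   ] F [-6.79  1.06  0.5 ] w 0.192 q [-0.67  0.21  0.55  1.93 -0.13  1.04  0.07]
[-0.17115014  0.035       0.15347768]
```

View pics/scene9z.png

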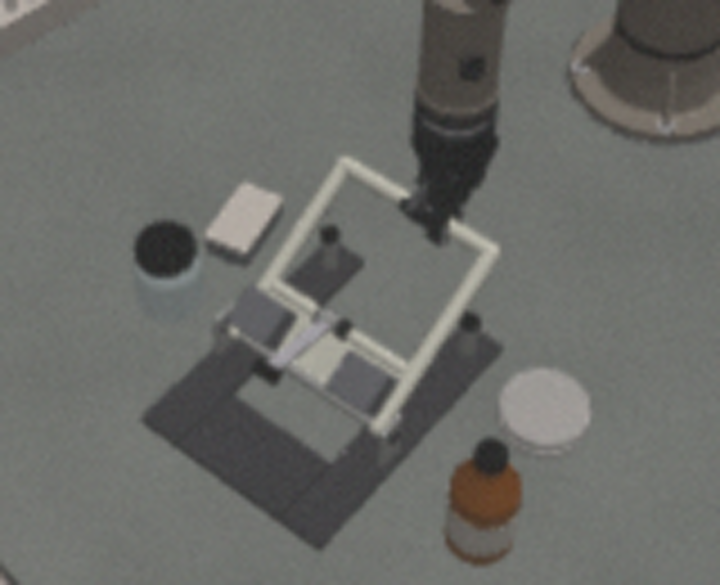

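The frame is rising in the grip and the kickstand stays down. I'll carry on to upright.

>>> {"api": "carry_out", "payload": {"increments": [[-0.8,[0,0.5,-0.79],0],[-0.8,[0,0.54,-0.76],0],[-0.8,[0,0.57,-0.74],0],[-0.8,[0,0.61,-0.71],0],[-0.8,[0,0.64,-0.68],0],[-0.8,[0,0.67,-0.65],0],[-0.8,[0,0.7,-0.62],0],[-0.8,[0,0.73,-0.58],0],[-0.8,[0,0.75,-0.55],0],[-0.8,[0,0.78,-0.51],0],[-0.8,[0,0.8,-0.48],0]]}}

```text
t: 24.02
eef_pos: [0.5163, 0.0804, 0.2265]
orientation: [-0.002, 0.656, 0.755, -0.0]
force: [-6.9, 1.1, 10.5]
gripper_width: 0.197
```

>>> {"api": "carry_out", "payload": {"increments": [[-0.8,[0,0.82,-0.44],0],[-0.8,[0,0.84,-0.4],0],[-0.8,[0,0.86,-0.36],0],[-0.8,[0,0.88,-0.32],0],[-0.8,[0,0.89,-0.28],0],[-0.8,[0,0.9,-0.24],0],[-0.8,[0,0.91,-0.19],0],[-0.8,[0,0.92,-0.15],0],[-0.8,[0,0.93,-0.11],0],[-0.8,[0,0.93,-0.07],0],[-0.8,[0,0.93,-0.02],0],[-0.8,[0,0,0],0]]}}

```text
t: 25.52
eef_pos: [0.6162, 0.0949, 0.2485]
orientation: [0.001, 0.656, 0.755, 0.001]
force: [1.0, 3.3, 1.8]
gripper_width: 0.192
```

Run:
```python
from h import *
rep();print(bar(0))
for n,(a,b,c,d) in (('scene',(130,260,180,340)),('top',(100,230,170,310))):
    f=grab(n,n+'10')
    cv2.imwrite(f'pics/{n}10z.png',cv2.resize(f['pixels'][a:b,c:d,::-1],None,fx=4.5,fy=4.5,interpolation=cv2.INTER_CUBIC))
```

```text
t 25.52 stand pos [0.0022 0.0359 0.2485] jaw yaw 0.002 tool z [ 0.002  0.001 -1.   ] F [1.46 3.14 1.77] w 0.192 q [-0.52  0.5   0.55  1.31 -0.26  1.4   0.15]
[-0.     0.035  0.25 ]
```

View pics/scene10z.png

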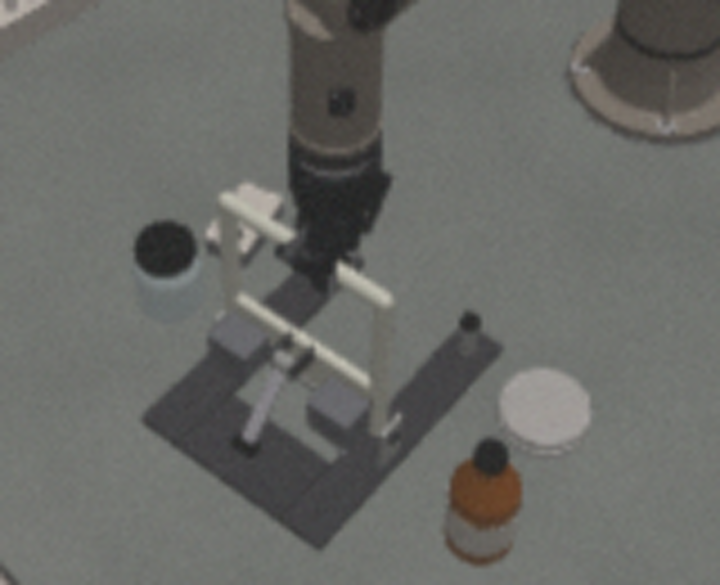

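View pics/top10z.png

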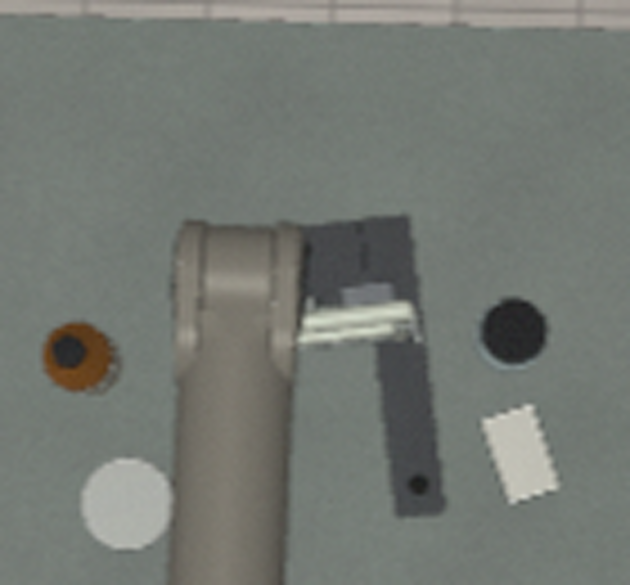

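The frame is upright in the jaws, the leg points back with its foot at (247,442) px, and the neighbours haven't moved. I'll let it settle and compare pixels with the model.

>>> {"api": "carry_out", "payload": {"increments": [[-0.8,[0,0,0],0],[-0.8,[0,0,0],0],[-0.8,[0,0,0],0],[-0.8,[0,0,0],0],[-0.8,[0,0,0],0],[-0.8,[0,0,0],0]]}}

```text
t: 26.38
eef_pos: [0.6146, 0.0946, 0.2485]
orientation: [-0.0, 0.656, 0.755, 0.0]
force: [0.5, 5.1, -1.1]
gripper_width: 0.192
```

Run:
```python
from h import *
rep()
f=grab('scene','scene11');K=f['intrinsics'];T=f['cam_to_world']
im=cv2.resize(f['pixels'][130:260,180:340,::-1],None,fx=4.5,fy=4.5,interpolation=cv2.INTER_CUBIC)
def pj(p):
    c=np.linalg.inv(T)@np.r_[s2w(p),1]; return ((K[0,2]+K[0,0]*c[0]/-c[2]-180+.4)*4.5,(K[1,2]-K[1,1]*c[1]/-c[2]-130+.4)*4.5)
for th,col in ((-.08,(255,0,0)),(0,(0,0,255)),(.08,(0,255,0))):
    a=pj(bar(th,.09));b=pj(bar(th,-.09))
    cv2.line(im,tuple(map(int,a)),tuple(map(int,b)),col,1)
    for k in (2.55,2.69): print(th,k,np.round(pj(foot(k,th))))
p=pj(foot(2.69,0));cv2.circle(im,tuple(map(int,p)),4,(0,0,255),1)
cv2.imwrite('pics/scene11z.png',im)
```

```text
t 26.38 stand pos [0.0006 0.0358 0.2485] jaw yaw 0.002 tool z [-0.     0.001 -1.   ] F [ 1.18  4.94 -1.08] w 0.192 q [-0.52  0.5   0.55  1.31 -0.25  1.4   0.15]
-0.08 2.55 [239. 450.]
-0.08 2.69 [246. 448.]
0 2.55 [238. 446.]
0 2.69 [245. 445.]
0.08 2.55 [238. 441.]
0.08 2.69 [244. 441.]
```

View pics/scene11z.png

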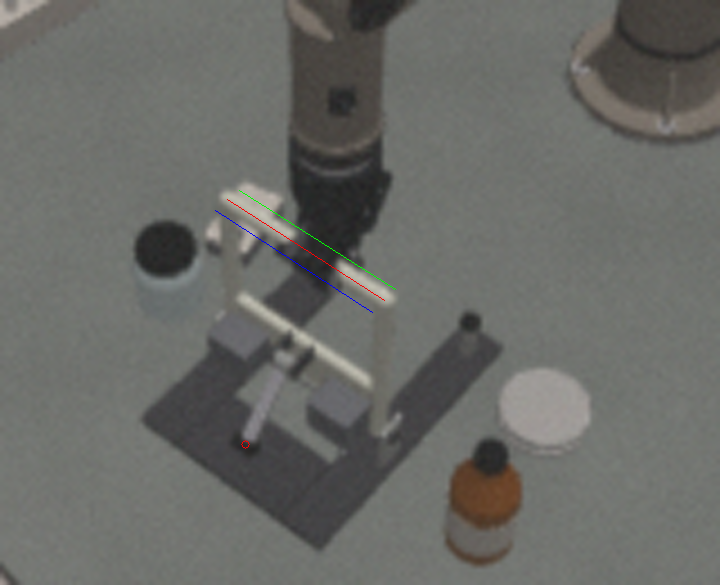

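The bar lies on the upright prediction (red), well inside the ±0.08 rad lines, and the foot matches k = 2.69. Handing in.

Run:
```python
from h import *
rep(); print(finish_job()); rep()
```

```text
t 26.43 stand pos [0.0006 0.0358 0.2485] jaw yaw 0.002 tool z [-0.     0.001 -1.   ] F [ 1.08  5.42 -0.6 ] w 0.194 q [-0.52  0.5   0.55  1.31 -0.25  1.4   0.15]
the job is handed in; nothing more can be done
None
the job is handed in; nothing more can be done
```

The viewer is ready for its screen: the frame is upright in the gripper, the kickstand is fully down, and I handed the job in at about 26.4 s. The hand-in gives no verdict, so what follows rests on my own checks before it.

**What I did:** I guided the top bar down onto the buffers with the fingers on either side of it. I then gripped the kickstand foot by its ends, carried it over centre nearly to its stop, and let go. Finally I gripped the top bar at 35 N and raised the frame to upright.

**Last checks:**
- **Frame:** the TCP was within 1 mm of the upright bar position front to back. In the picture the bar lay on the predicted upright line, perhaps 0.02 rad towards the robot, which is well inside ±0.08.
- **Kickstand:** the foot was about 2–3 px (in the 4.5x zoom) from where it should be when fully down, around 2.65–2.69 rad against the 2.55 needed.
- **Grip:** the jaws read 16–17 mm on the 18 mm tube, so the reading is slightly low, but the bar was clearly held.
- **Side force:** about 5 N along the bar remained at the wrist and did not move the frame.
- **Neighbours:** the bottle, jar, slide box and dishes looked unmoved in the pictures. I did not re-check the tube rack and beaker, but the arm did not go near them.

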